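# Load the long bar into the locating jig and hold it on the stop

### The job

Take the long flat bar out of the wooden stock rack and stand it on edge in the slot of the locating jig, down on the plate and with the sprung plunger in front of its end still out. Then push the bar along the slot against the plunger until its end is hard against the face of the stop block, and finish while holding it pressed there: do not let go. Leave the short bars in the rack and the other loose things where they are.

Things in the scene. Friction and masses are not known exactly. Their poses are not given: they have to be found in the camera images.
- long_bar: the long flat steel bar, 160 x 40 x 10 mm, dark grey, about 0.4 kg, the longest and tallest of three bars that stand on edge in the rack (any of its slots). Origin at the middle of one of its two large faces; x along its 160 mm length, y along its 40 mm width (points up at the start, standing on edge), z through its 10 mm thickness, into the bar. Both ends are alike
- bar_mid (a point): the centre of the long bar, 20 mm above its lower edge; axes as long_bar
- stock_rack: wooden stock rack, fixed; board 180 x 200 x 6 mm, origin under its centre, z up. Bars stand on the board (6 mm up) along its x, in slots at y = -70, 0 and 70 mm, each 14 mm wide, between two rows of blocks (x = -52 to -38 and 38 to 52 mm, tops 24 mm above the bench); between the rows the middle of the bars is free down to the board over 76 mm
- short_bar_a: short brown flat bar, 120 x 30 x 8 mm, stands on edge in another slot of the rack, to be left alone; origin at the middle of one large face
- short_bar_b: second short bar, same as the first
- jig: locating jig, fixed; aluminium plate 8 mm thick, 280 x 90 mm (x = -125 to 155 mm), origin on its underside, z up, x along the slot towards the stop block. Slot centred on y = 0, 14 mm wide, between two pairs of steel guides at x = -105 to -65 and 40 to 80 mm, tops flared (mouth about 36 mm, 40 mm above the bench); between the pairs (105 mm) is free room for fingers
- slot_seat (a point): point on the jig's plate (8 mm above the bench; jig x = 10 mm, y = 0) over which the bar's centre stands when its end is against the stop (stop face at jig x = 90 mm); axes as jig. The tip of the plunger is at jig x = 70 mm when out: with its centre 20 mm or more behind this point the bar is clear of the plunger
- stop_block: steel stop block at the far end of the jig's slot, 35 x 60 mm and 42 mm high on the plate (top 50 mm above the bench), fixed to the jig; origin at the foot of the face that looks down the slot (jig x = 90, z = 8 mm), x along the slot away from the bar
- stop_face (a point): centre of the stop face, at the height of the plunger (28 mm above the bench)
- plunger (a joint): travel of the sprung plunger (m): 0 fully out (tip 20 mm in front of the stop face), 0.020 when its tip is flush with the stop face; it moves along jig x. The spring pushes back with 3 N when out and 9 N when flush; friction of the bar on the plate comes on top: a few N, more if the bar is pressed down
- plunger_tip (a point): the round tip of the plunger, 12 mm in diameter, 28 mm above the bench
- tape_measure: tape measure, 35 x 98 x 64 mm, bystander
- grease_pot: yellow pot, 80 mm across, 66 mm high, bystander

How it is judged:
By the outcome, as a careful person would: the job done as asked, in the order asked, and still so for the second after the job is handed in, while the arm keeps its last pose, push and grip.
It also fails if it takes over 56 s, if anything falls off the work surface, if the arm or the gripper's body presses on something with over 40 N, if the wrist force passes 120 N, or if a joint passes its speed limit or range.

### The arm

A 6-joint arm with a two-finger parallel gripper is mounted at the origin on a cart in front of the work surface, level with it; the furniture and walls round the work are solid. World frame = base frame: x ahead of the robot, y to its left, z up, the work surface at z = 0. Lengths are in m, angles in rad, forces in N, time in s.
With the tool pointing down it reaches from about 0.375 to 0.975 m from the base axis. Payload 3.8 kg.
Tool frame: the origin (TCP) lies between the finger pads; the fingertips stand 11 mm ahead of it and the grasp point (between the pads) lies 8 mm behind it; x points along the fingers, z is the direction in which the jaws open and shut, and the axes are right-handed (so a half turn about x gives the same grasp; the last joint's range is limited). The gripper opens to 85 mm and grips with 20 to 120 N. Pads are 22 mm wide; open, the fingers measure 114 mm over their backs; the gripper's body (76 mm by 85 mm) begins 54 mm behind the grasp point. The pads swing forward as they close: fully open they stand 13 mm farther back than shut.
Start: joints at [1.102, 0.264, 1.604, -0, 1.274, -0.037], TCP at [0.282, 0.613, 0.215] pointing down, gripper open.
Joint ranges: [-2.63, 2.63], [-0.94, 2.18], [0.31, 2.57], [-1.31, 4.45], [0, 2.66], [-2.55, 2.55]. Speed limits (rad/s): [2.57, 2.57, 3.14, 3.14, 3.14, 3.14].

### API

Orientations are given as a rotation vector (axis times angle).
In Python, from workcell import bot gives the robot as it stands.
- The arm moves only by the tool step_arm, never from a script. Its argument "targets" is one flat list of numbers, 7 for each row, row after row: the shift along the tool's x, y, z in m, then the turn, a rotation vector about the tool's x, y, z in degrees, then the closure in counts, from 0 (fully open) to 255 (shut). A call has 1 to 20 rows; each row is the pose to reach, as a shift and turn from the pose commanded when the call began, along the tool's axes at that moment; what a row does not reach only later rows make up. A row lasts 1/8 s, in which the tool goes at most 62.5 mm and 10.7 degrees, less where a joint would pass 70% of its speed; a pose out of reach is approached as far as the arm can. A call with a gripper value outside its range is refused whole. The fingers move at their own pace and stop on an object; "squeeze" is the grip in N (left out, the last holds). Time passes only in rows, so rows that repeat a pose let the fingers close. It gives the time, the measured TCP pose, the force and the opening at its end, in the units of the state.
- bot.read_state(): the state, without advancing time (a new reading comes with each control period).
- bot.read_camera(name): name is "side" or "top"; returns a dict with "frame" (480x640x3 uint8, red, green, blue), "depth" (480x640 float32, m along the optical axis (not along the pixel's ray), 0 where there is no reading), "fx", "fy", "cx", "cy" (pixels), "rvec" (rotation vector, rad) and "tvec" (3), from world to camera coordinates, as OpenCV has them. Camera axes: x right, y down, z forward; pixel columns grow to the right and rows downward; lengths in m; the calibration is good to about 2 mm. A picture is of the moment at which its call begins.
- bot.finish_job(): hands the job in, once; it reports no verdict.
The state is a dict: "time": time; "q": joint angles; "joint_vel": joint speeds; "joint_torque": joint torques, N m; "tool_pos": TCP position; "tcp_rot": TCP orientation; "wrist_force": force on the tool from outside, world axes, zero at the start; "torque": the same for the moment, N m; "width": opening from 0.0 (shut) to 1.0 (fully open).
Only numpy, scipy, OpenCV 4.12 (cv2) and the standard library are available. Lean on these libraries where they do the work, as an engineer would, in place of code of your own. Each camera call takes 0.05 s, during which the arm holds its last target.

## Working session

There is one attempt and no reset: what is moved stays moved. The work goes in short steps, Python scripts to look and compute and a tool call to move; the robot and the scene stay as the last step left them, time stands still between calls to the robot, and variables do not carry over. Pictures are saved under pics/ and viewed, and the job is handed in when it is done.

Besides the shell and the picture viewer there is one more tool, called after "Call:" as name(argument=value, ...) on one line, values as JSON. step_arm: Moves the arm, as the interface text tells. Its arguments: {"type":"object","properties":{"targets":{"type":"array","items":{"type":"number"}},"squeeze":{"type":"number"}},"required":["targets"]}

```bash
ls; mkdir -p pics; python3 - <<'E'
from workcell import bot
import cv2,numpy as np
s=bot.read_state()
for k,v in s.items(): print(k,np.round(v,4))
for n in("top","side"):
    c=bot.read_camera(n); cv2.imwrite(f"pics/{n}0.png",c["frame"][:,:,::-1]); np.savez(f"{n}0.npz",**c)
    print(n,c["fx"],c["fy"],c["cx"],c["cy"],c["rvec"],c["tvec"])
E
```

```text
pics
time 0.0
q [ 1.1021  0.2648  1.6054 -0.      1.2737 -0.0369]
joint_vel [-0.0014 -0.      0.0006  0.0006 -0.0004  0.0003]
joint_torque [-7.00000e-04 -5.15092e+01 -3.67324e+01  1.00000e-04  1.28000e-02
  0.00000e+00]
tool_pos [0.2821 0.6123 0.2137]
tcp_rot [-0.8868  1.3851  0.8848]
wrist_force [ 0.1125  0.6931 -0.6604]
torque [ 0.019  -0.0733 -0.0096]
width 1.0003
top 567.0900627213322 567.0900627213322 325.6296512900168 247.09546019686022 [ 1.98620401 -2.1283105   0.33507788] [0.12919933 0.54957088 1.47692537]
side 520.0271903147778 520.0271903147778 322.50402607011017 237.40347923060705 [ 1.95868341  0.04396598 -0.01648423] [-0.53983281  0.08269031  1.16067521]
```

View pics/top0.png

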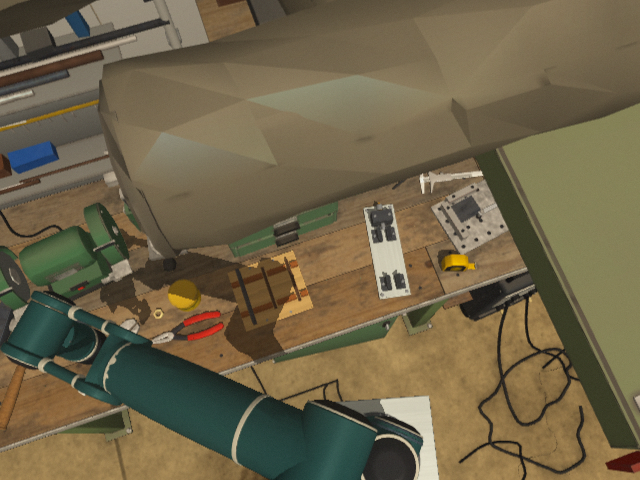

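View pics/side0.png

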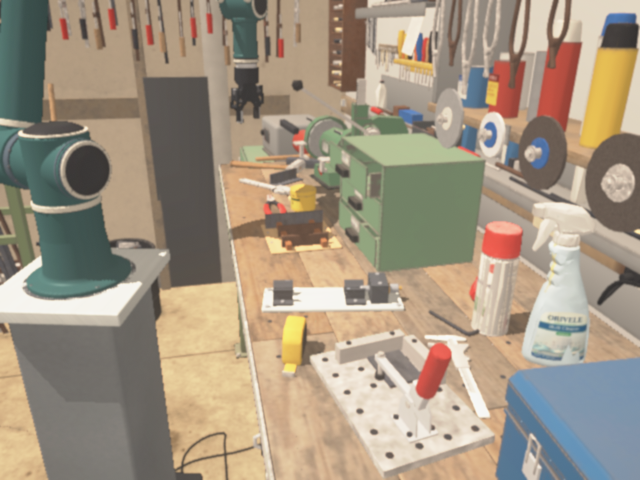

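The top view shows the rack around (270,292) with three bars, and the jig around (388,250) with the stop at its far end, near (380,213). The side view shows a green cabinet behind both. I'll enlarge these areas next.

```bash
cat > h.py <<'E'
import numpy as np,cv2
def load(f):
    d=dict(np.load(f)); R=cv2.Rodrigues(d["rvec"])[0]; d["R"]=R; d["o"]=-R.T@d["tvec"]; return d
def ray(d,u,v,z):
    r=d["R"].T@np.array([(u-d["cx"])/d["fx"],(v-d["cy"])/d["fy"],1.]); return d["o"]+r*(z-d["o"][2])/r[2]
def pt(d,u,v):
    Z=d["depth"][int(v),int(u)]; return d["R"].T@(np.array([(u-d["cx"])/d["fx"]*Z,(v-d["cy"])/d["fy"]*Z,Z])-d["tvec"])
def proj(d,p):
    c=d["R"]@np.asarray(p)+d["tvec"]; return d["fx"]*c[0]/c[2]+d["cx"],d["fy"]*c[1]/c[2]+d["cy"]
def cloud(d):
    v,u=np.mgrid[0:480,0:640]; Z=d["depth"]
    P=np.stack([(u-d["cx"])/d["fx"]*Z,(v-d["cy"])/d["fy"]*Z,Z],-1)-d["tvec"]
    return P@d["R"]
E
python3 - <<'E'
from h import *
t=load("top0.npz");s=load("side0.npz")
print(t["o"],s["o"])
f=t["frame"][:,:,::-1]
a=cv2.resize(f[240:340,220:330],None,fx=5,fy=5,interpolation=2)
b=cv2.resize(f[195:305,350:420],None,fx=5,fy=5,interpolation=2)
cv2.imwrite("pics/rack.png",a);cv2.imwrite("pics/jig.png",b)
f=s["frame"][:,:,::-1]
cv2.imwrite("pics/sc.png",cv2.resize(f[180:320,240:420],None,fx=4,fy=4,interpolation=2))
C=cloud(t)
for n,(u,v) in dict(beam=(250,150),beamedge=(300,225),cab=(290,235),board=(300,310),bench=(340,300),plate=(388,250),plateb=(395,285),stop=(380,212)).items(): print(n,np.round(C[v,u],3))
# tall things
E
```

```text
[0.07953506 0.12558214 1.574145  ] [ 0.57505712 -1.0214283   0.52097758]
beam [0.313 0.174 1.134]
beamedge [0.656 0.16  0.006]
cab [0.615 0.189 0.041]
board [0.403 0.174 0.006]
bench [0.425 0.059 0.002]
plate [ 0.562 -0.091  0.006]
plateb [ 0.458 -0.101 -0.   ]
stop [ 0.663 -0.073  0.052]
```

View pics/rack.png

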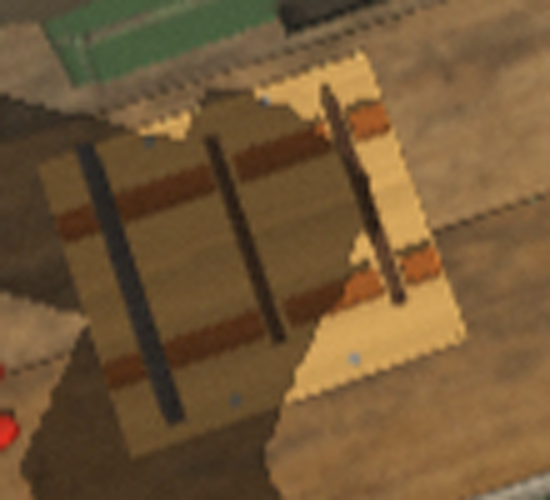

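View pics/jig.png

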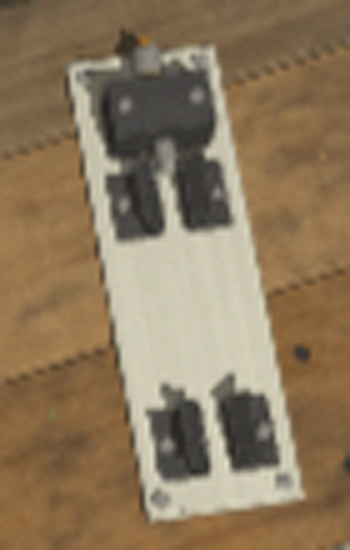

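View pics/sc.png

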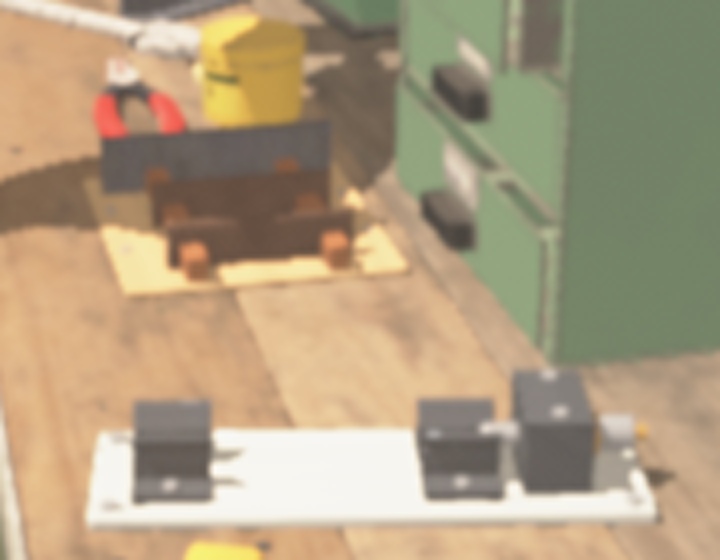

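```bash
python3 - <<'E'
from h import *
t=load("top0.npz");s=load("side0.npz")
C=cloud(t);D=t["depth"]
# beam heights
m=(C[...,2]>0.3)&(D>0)
v,u=np.nonzero(m); sel=(v<250)&(u<560)
print("beam z",np.percentile(C[v[sel],u[sel],2],[0,1,5,50]), "x",C[v[sel],u[sel],0].min(),C[v[sel],u[sel],0].max(),"y",C[v[sel],u[sel],1].min(),C[v[sel],u[sel],1].max())
CS=cloud(s)
for n,(uu,vv) in dict(cabtop=(400,150),cabedge=(345,150),cabfacelow=(345,215),cabface2=(372,250),cabright=(430,230)).items(): print(n,np.round(CS[vv,uu],3))
# bar mask in top
f=t["frame"].astype(int); hsv=cv2.cvtColor(t["frame"],cv2.COLOR_RGB2HSV)
roi=np.zeros((480,640),bool); roi[262:330,230:262]=1
mk=(roi&(hsv[...,1]<75)&(hsv[...,2]<85)).astype(np.uint8)
n,l,st,ce=cv2.connectedComponentsWithStats(mk); i=1+np.argmax(st[1:,4]); print(st[1:],)
pts=np.argwhere(l==i)[:,::-1].astype(np.float32)
W=np.array([ray(t,a,b,.046)[:2] for a,b in pts],np.float32)
r=cv2.minAreaRect(W*1000); print("bar rect mm @z46",r, cv2.boxPoints(r))
print("depth z on bar",np.percentile([C[int(b),int(a),2] for a,b in pts],[5,50,95]))
vx=cv2.fitLine(W,cv2.DIST_L2,0,.01,.01).ravel(); print("line",vx,np.degrees(np.arctan2(vx[1],vx[0])))
# jig plate
mk=((hsv[...,1]<45)&(hsv[...,2]>140)).astype(np.uint8); z=np.zeros_like(mk); z[195:305,355:420]=mk[195:305,355:420]
z=cv2.morphologyEx(z,cv2.MORPH_CLOSE,np.ones((15,15),np.uint8))
cs=max(cv2.findContours(z,0,1)[0],key=cv2.contourArea)
W=np.array([ray(t,a,b,.008)[:2] for a,b in cs[:,0]],np.float32)*1000
r=cv2.minAreaRect(W);print("plate",r,cv2.boxPoints(r))
# rack board
mk=np.zeros_like(z)
for n,(a,b) in dict(c1=(228,273),c2=(292,251),c3=(313,307),c4=(247,331)).items(): print(n,ray(t,a,b,.006))
E
```

```text
beam z [0.30001361 0.40029934 0.57713694 1.1265016 ] x 0.24839830656636502 0.9814646557504328 y -0.24799730205735435 0.8920389245535094
cabtop [0.714 0.203 0.248]
cabedge [0.585 0.343 0.214]
cabfacelow [0.589 0.286 0.052]
cabface2 [0.651 0.08  0.042]
cabright [0.781 0.088 0.091]
[[236 269  20  55 185]
 [249 268   2   1   2]]
bar rect mm @z46 ((445.3176574707031, 320.196533203125), (162.9991455078125, 9.223982810974121), 15.87035846710205) [[365.66342 302.3457 ]
 [368.18582 293.47333]
 [524.9719  338.04736]
 [522.44946 346.91974]]
depth z on bar [0.03087588 0.04381523 0.04956876]
line [0.9616583  0.27425054 0.44360113 0.31968898] 15.917354
plate ((561.8038330078125, -84.46170806884766), (278.04547119140625, 88.10040283203125), 4.424926280975342) [[ 419.79688   -51.2688  ]
 [ 426.59412  -139.1066  ]
 [ 703.8108   -117.65462 ]
 [ 697.01355   -29.816818]]
c1 [0.5244448  0.37328241 0.006     ]
c2 [0.57776637 0.18717055 0.006     ]
c3 [0.4089879  0.13673217 0.006     ]
c4 [0.35412967 0.32349304 0.006     ]
```

```bash
python3 - <<'E'
from h import *
t=load("top0.npz");s=load("side0.npz")
C=cloud(t)
for p in [(110,90),(130,130),(160,200),(180,240),(240,240),(300,210),(420,170),(480,150),(560,60),(630,5),(250,80),(400,30),(168,262),(165,250)]: print(p,np.round(C[p[1],p[0]],3))
print("tcp",proj(t,[.282,.613,.215]),proj(s,[.282,.613,.215]))
u=np.array([np.cos(np.radians(15.9)),np.sin(np.radians(15.9))]);n=np.array([-u[1],u[0]]);c=np.array([.4453,.3202])
f=s["frame"][:,:,::-1].copy(); f=cv2.resize(f[180:320,240:420],None,fx=4,fy=4,interpolation=2)
def dot(p,col):
    a=proj(s,p); cv2.circle(f,(int((a[0]-240+.5)*4),int((a[1]-180+.5)*4)),2,col,-1)
for e in(-.08,.08):
  for z in(.006,.046): dot([*(c+u*e-n*.005),z],(0,255,0))
a=np.radians(4.42);u=np.array([np.cos(a),np.sin(a)]);n=np.array([-u[1],u[0]]);c=np.array([.5618,-.0845])-.015*u
print("jig",c)
for x in(-.125,.155):
  for y in(-.045,.045): dot([*(c+u*x+n*y),.008],(0,0,255))
for x in (.09,.125):
  for y in(-.03,.03): dot([*(c+u*x+n*y),.05],(255,0,255))
cv2.imwrite("pics/sc2.png",f)
g=cv2.resize(t["frame"][195:305,350:420,::-1],None,fx=5,fy=5,interpolation=2)
def dot(p,col):
    a=proj(t,p); cv2.circle(g,(int((a[0]-350+.5)*5),int((a[1]-195+.5)*5)),2,col,-1)
for x in (.09,.125):
  for y in(-.03,.03): dot([*(c+u*x+n*y),.05],(255,0,255))
for x in np.arange(-.12,.09,.02): dot([*(c+u*x),.008],(0,255,0))
for x in (-.105,-.065,.04,.08):
  for y in(-.018,.018):dot([*(c+u*x+n*y),.04],(0,0,255))
cv2.imwrite("pics/jig2.png",g)
E
```

```text
(110, 90) [0.366 0.289 1.157]
(130, 130) [0.08  0.126 1.574]
(160, 200) [0.277 0.254 1.122]
(180, 240) [0.256 0.248 1.075]
(240, 240) [0.552 0.31  0.207]
(300, 210) [0.285 0.136 1.059]
(420, 170) [0.315 0.016 1.068]
(480, 150) [ 0.333 -0.046  1.067]
(560, 60) [ 0.387 -0.112  1.131]
(630, 5) [ 0.427 -0.177  1.151]
(250, 80) [0.371 0.17  1.152]
(400, 30) [0.08  0.126 1.574]
(168, 262) [0.451 0.444 0.383]
(165, 250) [0.249 0.264 1.069]
tcp (np.float64(114.11197327438657), np.float64(355.06928862259474)) (np.float64(248.69956398409715), np.float64(128.92383283992606))
jig [ 0.54684461 -0.08565601]
```

View pics/sc2.png

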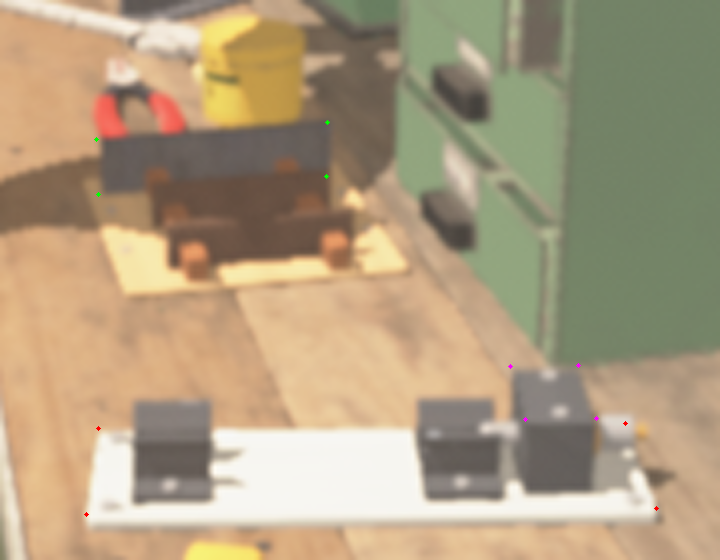

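View pics/jig2.png

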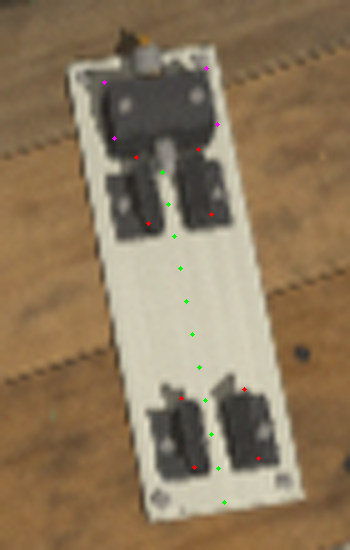

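```bash
cat >> h.py <<'E'
from scipy.spatial.transform import Rotation as Ro
def down(yaw):  # tool x down, tool z along horizontal at yaw (deg)
    z=np.array([np.cos(np.radians(yaw)),np.sin(np.radians(yaw)),0]);x=np.array([0,0,-1.]);return np.stack([x,np.cross(z,x),z],1)
def rel(s,p,yaw):
    R=Ro.from_rotvec(s["tcp_rot"]).as_matrix(); T=down(yaw)
    return np.round(R.T@(np.array(p)-s["tool_pos"])*1000,1), np.round(Ro.from_matrix(R.T@T).as_rotvec(degrees=True),2)
E
python3 - <<'E'
from h import *
from workcell import bot
s=bot.read_state(); R=Ro.from_rotvec(s["tcp_rot"]).as_matrix(); print(np.round(R,3)); z=R[:,2]; print("yaw z",np.degrees(np.arctan2(z[1],z[0])))
for y in(105.9,-74.1): print(y,rel(s,[.445,.320,.150],y))
t=load("top0.npz")
for n,a,b,z in[("pot",185,295,.066),("plier",218,318,.01),("plier2",215,329,.01)]:print(n,ray(t,a,b,z))
E
```

```text
[[-0.001 -0.908  0.419]
 [-0.002  0.419  0.908]
 [-1.     0.    -0.002]]
yaw z 65.25855250706196
105.9 (array([  64.3, -270.3, -197.3]), array([-40.64,  -0.11,  -0.05]))
-74.1 (array([  64.3, -270.3, -197.3]), array([ 1.3936e+02, -6.0000e-02,  1.4000e-01]))
pot [0.4534643  0.48145446 0.066     ]
plier [0.39532314 0.40257467 0.01      ]
plier2 [0.36509421 0.41120115 0.01      ]
```

Call:
step_arm(targets=[0.006, -0.027, -0.02, -4.06, 0, 0, 60, 0.013, -0.054, -0.039, -8.13, 0, 0, 130, 0.019, -0.081, -0.059, -12.2, 0, 0, 130, 0.026, -0.108, -0.079, -16.25, 0, 0, 130, 0.032, -0.135, -0.099, -20.3, 0, 0, 130, 0.039, -0.162, -0.118, -24.4, 0, 0, 130, 0.045, -0.189, -0.138, -28.45, 0, 0, 130, 0.051, -0.216, -0.158, -32.5, 0, 0, 130, 0.058, -0.243, -0.178, -36.6, 0, 0, 130, 0.0643, -0.2703, -0.1973, -40.64, -0.11, 0, 130, 0.0643, -0.2703, -0.1973, -40.64, -0.11, 0, 130, 0.0643, -0.2703, -0.1973, -40.64, -0.11, 0, 130, 0.0643, -0.2703, -0.1973, -40.64, -0.11, 0, 130])

```text
time: 1.72
tool_pos: [0.4451, 0.3216, 0.151]
tcp_rot: [-1.41, 1.062, 1.412]
wrist_force: [0.1, -0.3, -0.1]
width: 0.488
```

```bash
python3 - <<'E'
from h import *
from workcell import bot
s=bot.read_state(); print({k:np.round(v,3) for k,v in s.items()}); print(rel(s,[.445,.320,.025],105.9))
for n in("top","side"):
    c=bot.read_camera(n); np.savez(f"{n}1.npz",**c)
f=c["frame"][:,:,::-1]; cv2.imwrite("pics/s1.png",cv2.resize(f[60:280,200:420],None,fx=2.7,fy=2.7,interpolation=2))
cv2.imwrite("pics/t1.png",cv2.resize(np.load("top1.npz")["frame"][180:400,180:460,::-1],None,fx=2.5,fy=2.5))
E
```

```text
{'time': np.float64(1.725), 'q': array([ 0.579,  0.076,  1.945,  0.002,  1.119, -1.271]), 'joint_vel': array([ 0.003, -0.001, -0.   , -0.003,  0.001, -0.004]), 'joint_torque': array([-3.0600e-01, -3.8810e+01, -3.4494e+01, -8.0000e-03,  0.0000e+00,
        8.0000e-03]), 'tool_pos': array([0.445, 0.322, 0.151]), 'tcp_rot': array([-1.41 ,  1.062,  1.412]), 'wrist_force': array([ 0.068, -0.27 , -0.099]), 'torque': array([-0.067, -0.026, -0.042]), 'width': np.float64(0.488)}
(array([126. ,   0.7,  -1.8]), array([0.03, 0.12, 0.05]))
```

View pics/s1.png

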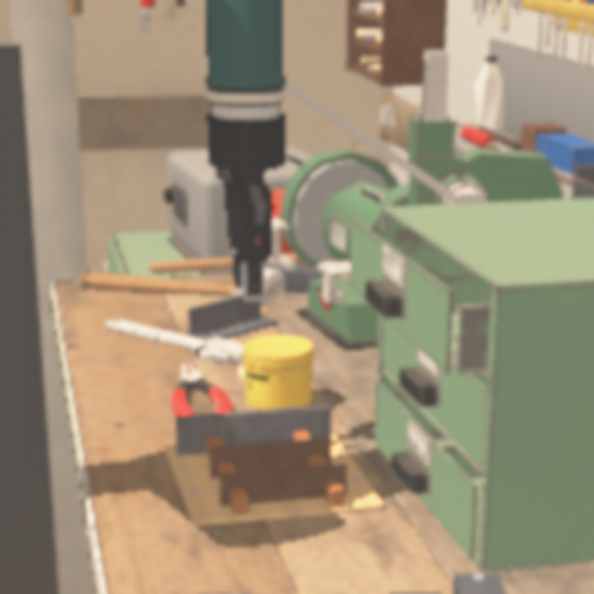

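View pics/t1.png

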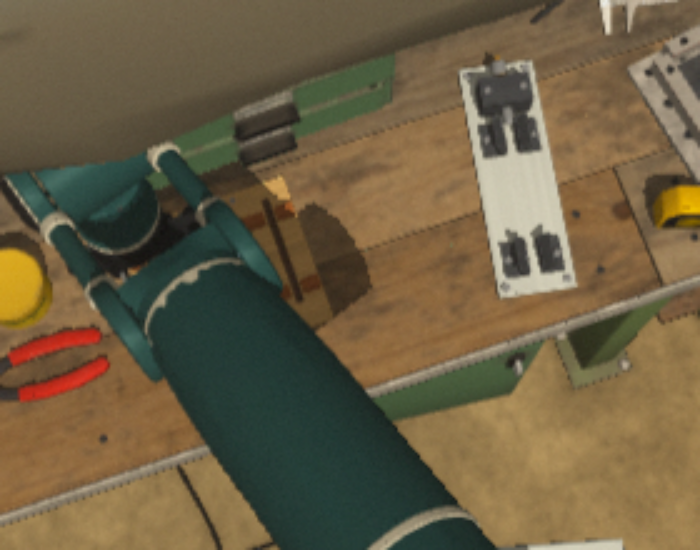

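Side view: the gripper, at (248,270), is above the long bar with nothing in the way of the descent. Going down to grasp.

Call:
step_arm(targets=[0.02, 0, -0.001, 0, 0, 0, 130, 0.045, 0, -0.0015, 0, 0, 0, 130, 0.07, 0, -0.0015, 0, 0, 0, 130, 0.09, 0, -0.0015, 0, 0, 0, 130, 0.105, 0, -0.0015, 0, 0, 0, 130, 0.117, 0, -0.0015, 0, 0, 0, 130, 0.126, 0, -0.0015, 0, 0, 0, 130, 0.126, 0, -0.0015, 0, 0, 0, 130, 0.126, 0, -0.0015, 0, 0, 0, 130])

```text
time: 2.95
tool_pos: [0.4463, 0.3198, 0.0253]
tcp_rot: [-1.409, 1.062, 1.411]
wrist_force: [0.7, 0.5, -0.5]
width: 0.486
```

```bash
python3 - <<'E'
from h import *
from workcell import bot
s=bot.read_state(); print(s["tool_pos"],s["wrist_force"]);print(rel(s,[.445,.320,.025],105.9))
c=bot.read_camera("side"); f=c["frame"][:,:,::-1]; cv2.imwrite("pics/s2.png",cv2.resize(f[120:280,230:380],None,fx=3.7,fy=3.7,interpolation=2))
E
```

```text
[0.44630613 0.31978974 0.02530788] [ 0.73351365  0.54150255 -0.50021654]
(array([0.3, 1.2, 0.6]), array([-0.  ,  0.12,  0.09]))
```

View pics/s2.png

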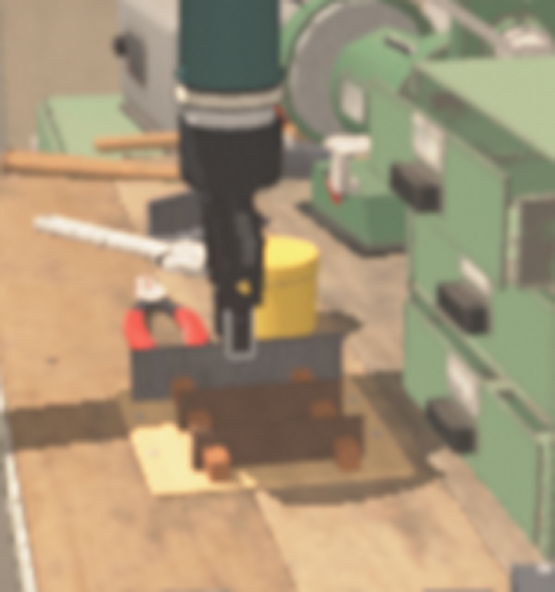

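The fingers straddle the bar, at (240,340), near its middle. Closing on it.

Call:
step_arm(targets=[0, 0, 0, 0, 0, 0, 180, 0, 0, 0, 0, 0, 0, 255, 0, 0, 0, 0, 0, 0, 255, 0, 0, 0, 0, 0, 0, 255, 0, 0, 0, 0, 0, 0, 255, 0, 0, 0, 0, 0, 0, 255], squeeze=70)

```text
time: 3.75
tool_pos: [0.4461, 0.3199, 0.0254]
tcp_rot: [-1.409, 1.062, 1.411]
wrist_force: [-2.3, -0.2, 5.3]
width: 0.081
```

```bash
python3 - <<'E'
from h import *
from workcell import bot
s=bot.read_state(); print(s["tool_pos"],s["wrist_force"],s["width"]);print(rel(s,[.445,.320,.025],105.9))
c=bot.read_camera("side"); f=c["frame"][:,:,::-1]; cv2.imwrite("pics/s3.png",cv2.resize(f[170:260,240:350],None,fx=5.5,fy=5.5,interpolation=2))
E
```

```text
[0.44610494 0.31990792 0.02542055] [-2.32569147 -0.24809223  5.30769716] 0.08110043899727752
(array([0.4, 1. , 0.4]), array([-0.  ,  0.13,  0.08]))
```

View pics/s3.png

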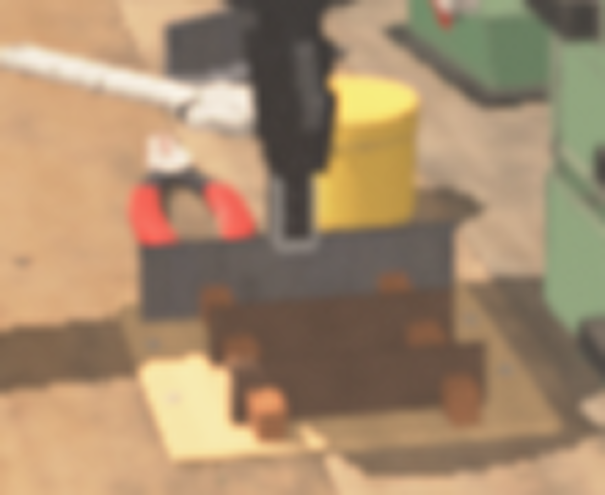

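```bash
python3 - <<'E'
from h import *
from workcell import bot
c=bot.read_camera("side"); np.savez("side3.npz",**c)
d=load("side3.npz")
f=c["frame"][:,:,::-1]; f=cv2.resize(f[170:260,240:350],None,fx=5.5,fy=5.5,interpolation=2)
u=np.array([np.cos(np.radians(15.9)),np.sin(np.radians(15.9))]);n=np.array([-u[1],u[0]]);c0=np.array([.446,.3199])
for z,col in((.014,(0,255,0)),(.024,(0,255,255)),(.034,(255,255,0)),(.046,(255,0,255))):
  for e in(-.011,.011):
    a=proj(d,[*(c0+u*e-n*.010),z]); cv2.circle(f,(int((a[0]-240+.5)*5.5),int((a[1]-170+.5)*5.5)),2,col,-1)
cv2.imwrite("pics/s4.png",f)
C=cloud(d)
for v in range(196,234,2): print(v,np.round(C[v,293],3),d["frame"][v,293])
E
```

```text
196 [0.452 0.271 0.107] [67 61 57]
198 [0.45  0.289 0.095] [68 61 58]
200 [0.45  0.286 0.091] [68 61 58]
202 [0.449 0.299 0.081] [66 60 57]
204 [0.449 0.295 0.077] [71 64 61]
206 [0.448 0.303 0.068] [70 63 60]
208 [0.449 0.3   0.063] [69 62 59]
210 [0.448 0.306 0.056] [73 66 63]
212 [0.448 0.305 0.05 ] [76 68 64]
214 [0.447 0.314 0.041] [131 123 117]
216 [0.447 0.314 0.035] [109 101  97]
218 [0.447 0.318 0.028] [101  93  88]
220 [0.446 0.319 0.022] [102  93  88]
222 [0.447 0.313 0.019] [103  94  88]
224 [0.452 0.256 0.034] [100  84  75]
226 [0.453 0.25  0.031] [104  81  67]
228 [0.453 0.248 0.026] [103  81  67]
230 [0.452 0.253 0.019] [104  81  68]
232 [0.452 0.251 0.014] [104  81  67]
```

View pics/s4.png

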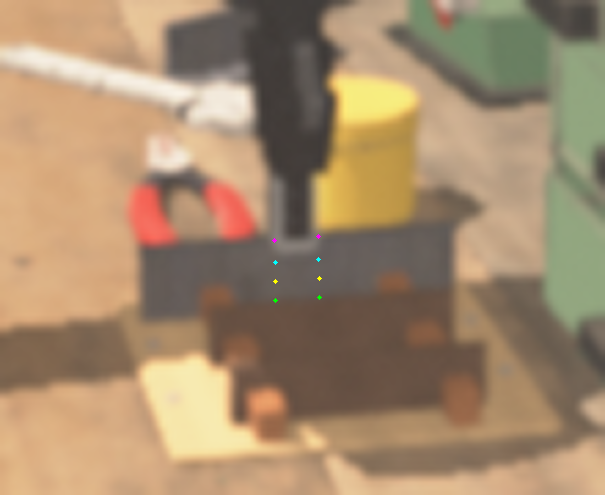

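```bash
python3 - <<'E'
from h import *
d=load("side1.npz")
f=cv2.resize(d["frame"][110:190,250:340,::-1],None,fx=7,fy=7,interpolation=2)
u=np.array([np.cos(np.radians(15.9)),np.sin(np.radians(15.9))]);n=np.array([-u[1],u[0]]);c0=np.array([.445,.3216])
for z,col in((.140,(0,255,0)),(.151,(0,255,255)),(.165,(255,255,0)),(.213,(255,0,255))):
  for e in(-.011,.011):
    a=proj(d,[*(c0+u*e-n*.025),z]); cv2.circle(f,(int((a[0]-250+.5)*7),int((a[1]-110+.5)*7)),2,col,-1)
cv2.imwrite("pics/s5.png",f)
E
```

```text
(no output)
```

View pics/s5.png

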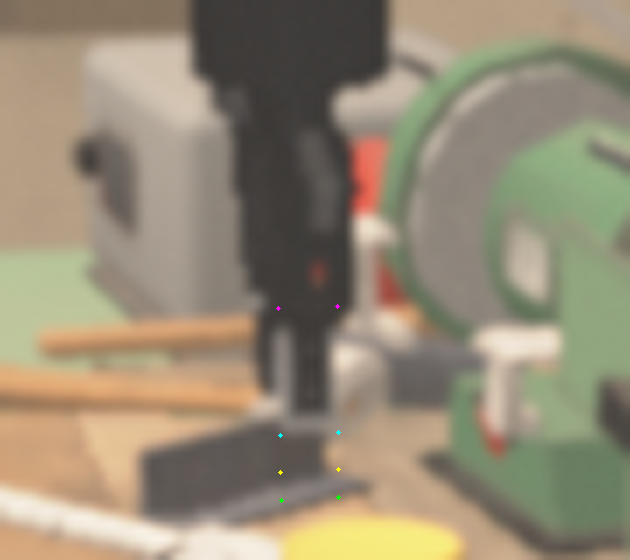

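```bash
python3 - <<'E'
from h import *
a=load("side0.npz");b=load("side1.npz")
k=lambda d:cv2.resize(d["frame"][130:190,260:320,::-1],None,fx=6,fy=6,interpolation=cv2.INTER_NEAREST)
cv2.imwrite("pics/cmp.png",np.hstack([k(a),k(b)]))
E
```

```text
(no output)
```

View pics/cmp.png

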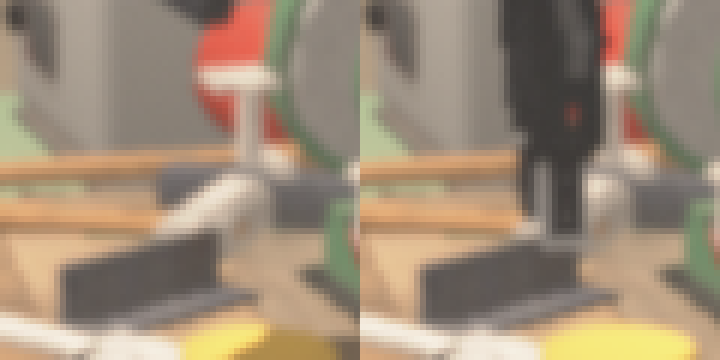

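The side view shows the fingertip about 10 mm below the bar's top, at (293,214). That is higher than the stated geometry implies, so I'll reopen slightly, go a little lower and compare.

Call:
step_arm(targets=[0, 0, 0, 0, 0, 0, 180, 0, 0, 0, 0, 0, 0, 180, 0, 0, 0, 0, 0, 0, 180, 0.003, 0, 0, 0, 0, 0, 180, 0.005, 0, 0, 0, 0, 0, 180, 0.005, 0, 0, 0, 0, 0, 180])

```text
time: 4.6
tool_pos: [0.4455, 0.3193, 0.0194]
tcp_rot: [-1.409, 1.064, 1.412]
wrist_force: [-0.3, 0.4, -0.2]
width: 0.292
```

```bash
python3 - <<'E'
from h import *
from workcell import bot
s=bot.read_state(); print(s["tool_pos"],s["wrist_force"],s["width"])
c=bot.read_camera("side"); np.savez("side4.npz",**c)
a=load("side0.npz")
k=lambda d:cv2.resize(d["frame"][190:250,260:325,::-1],None,fx=6,fy=6,interpolation=cv2.INTER_NEAREST)
cv2.imwrite("pics/cmp2.png",np.hstack([k(a),k(c)]))
E
```

```text
[0.44554429 0.31931749 0.0193634 ] [-0.34426617  0.39425652 -0.15188647] 0.2922202344906276
```

View pics/cmp2.png

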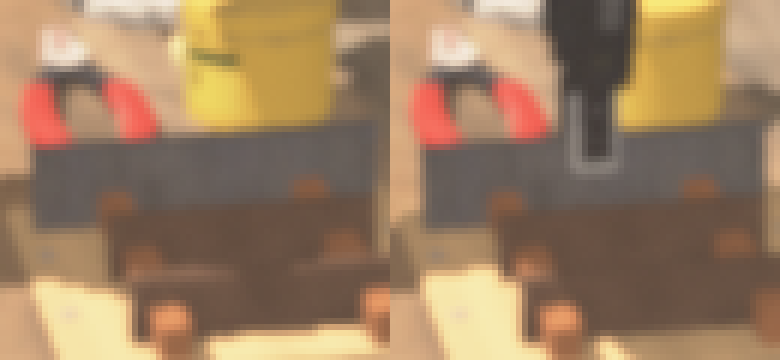

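Call:
step_arm(targets=[0.002, 0, 0, 0, 0, 0, 180, 0.004, 0, 0, 0, 0, 0, 180, 0.004, 0, 0, 0, 0, 0, 180])

```text
time: 5.03
tool_pos: [0.4456, 0.3194, 0.0155]
tcp_rot: [-1.409, 1.064, 1.411]
wrist_force: [-0.2, -0.6, 0.1]
width: 0.293
```

Call:
step_arm(targets=[0.001, 0, 0, 0, 0, 0, 180, 0.002, 0, 0, 0, 0, 0, 180, 0.003, 0, 0, 0, 0, 0, 180, 0.003, 0, 0, 0, 0, 0, 180])

```text
time: 5.52
tool_pos: [0.4458, 0.3195, 0.0127]
tcp_rot: [-1.409, 1.063, 1.411]
wrist_force: [-0.4, -0.4, -0.6]
width: 0.291
```

Call:
step_arm(targets=[0.002, 0, 0, 0, 0, 0, 180, 0.004, 0, 0, 0, 0, 0, 180, 0.005, 0, 0, 0, 0, 0, 180, 0.005, 0, 0, 0, 0, 0, 180])

```text
time: 6.02
tool_pos: [0.4457, 0.3195, 0.0076]
tcp_rot: [-1.409, 1.064, 1.411]
wrist_force: [-0.3, 0.0, -1.1]
width: 0.292
```

```bash
python3 - <<'E'
from h import *
from workcell import bot
s=bot.read_state(); print(s["tool_pos"],s["wrist_force"],s["width"])
c=bot.read_camera("side"); np.savez("side5.npz",**c); d=load("side5.npz")
f=cv2.resize(c["frame"][190:250,260:325,::-1],None,fx=8,fy=8,interpolation=2)
u=np.array([np.cos(np.radians(15.9)),np.sin(np.radians(15.9))]);n=np.array([-u[1],u[0]]);c0=np.array(s["tool_pos"][:2])
for z,col in((.006,(0,255,0)),(.016,(0,255,255)),(.026,(255,255,0)),(.036,(255,0,255)),(.046,(0,0,255))):
  for e in(-.011,.011):
    a=proj(d,[*(c0+u*e-n*.016),z]); cv2.circle(f,(int((a[0]-260+.5)*8),int((a[1]-190+.5)*8)),2,col,-1)
cv2.imwrite("pics/s6.png",f)
E
```

```text
[0.44570662 0.31945811 0.00757821] [-0.33400077  0.03782682 -1.07716955] 0.29202812874860457
```

View pics/s6.png

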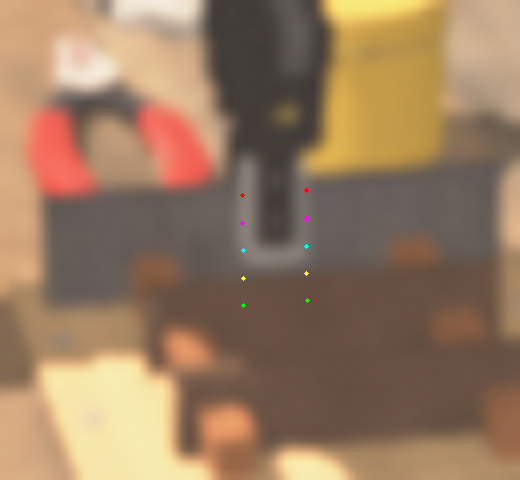

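Seen from the side, the tip is at z≈22 mm, at (293,222), while the reported TCP is at 7.6 mm. The stated tip offset would put it inside the board, but no contact force appeared. I'll trust the picture, go 7 mm lower in small steps and close.

Call:
step_arm(targets=[0.002, 0, 0, 0, 0, 0, 180, 0.004, 0, 0, 0, 0, 0, 180, 0.004, 0, 0, 0, 0, 0, 180])

```text
time: 6.45
tool_pos: [0.4456, 0.3194, 0.0035]
tcp_rot: [-1.409, 1.064, 1.411]
wrist_force: [0.2, -0.4, -0.4]
width: 0.294
```

Call:
step_arm(targets=[0.001, 0, 0, 0, 0, 0, 180, 0.002, 0, 0, 0, 0, 0, 180, 0.003, 0, 0, 0, 0, 0, 180, 0.003, 0, 0, 0, 0, 0, 180])

```text
time: 6.95
tool_pos: [0.4457, 0.3195, 0.0006]
tcp_rot: [-1.409, 1.064, 1.411]
wrist_force: [0.7, -0.2, -0.5]
width: 0.297
```

Call:
step_arm(targets=[0, 0, 0, 0, 0, 0, 210, 0, 0, 0, 0, 0, 0, 255, 0, 0, 0, 0, 0, 0, 255, 0, 0, 0, 0, 0, 0, 255, 0, 0, 0, 0, 0, 0, 255], squeeze=80)

```text
time: 7.58
tool_pos: [0.4459, 0.3202, 0.001]
tcp_rot: [-1.409, 1.062, 1.411]
wrist_force: [-2.0, 5.1, 1.1]
width: 0.1
```

```bash
python3 - <<'E'
from h import *
from workcell import bot
s=bot.read_state(); print(s["tool_pos"],s["wrist_force"],s["width"])
c=bot.read_camera("side"); np.savez("side6.npz",**c); d=load("side6.npz")
f=cv2.resize(c["frame"][190:250,260:325,::-1],None,fx=8,fy=8,interpolation=2)
u=np.array([np.cos(np.radians(15.9)),np.sin(np.radians(15.9))]);n=np.array([-u[1],u[0]]);c0=np.array(s["tool_pos"][:2])
for z,col in((.006,(0,255,0)),(.016,(0,255,255)),(.026,(255,255,0)),(.036,(255,0,255)),(.046,(0,0,255))):
  for e in(-.011,.011):
    a=proj(d,[*(c0+u*e-n*.010),z]); cv2.circle(f,(int((a[0]-260+.5)*8),int((a[1]-190+.5)*8)),2,col,-1)
cv2.imwrite("pics/s7.png",f)
E
```

```text
[0.44591088 0.32020728 0.00103762] [-1.95815854  5.1252878   1.06965861] 0.09952789802568922
```

View pics/s7.png

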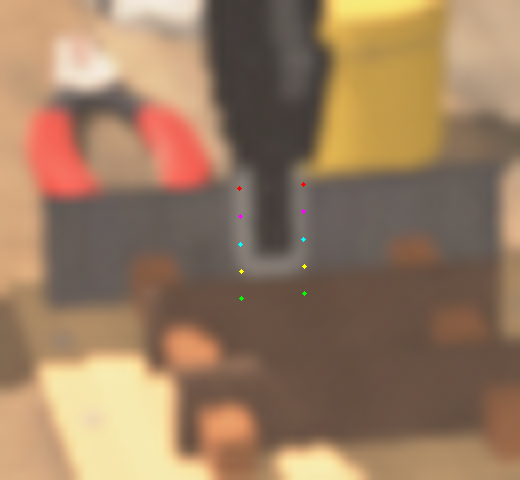

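Gripped: the tip is at z≈18 mm and the width of 0.10 suits a 10 mm bar. Lifting.

Call:
step_arm(targets=[-0.003, 0, 0, 0, 0, 0, 255, -0.008, 0, 0, 0, 0, 0, 255, -0.015, 0, 0, 0, 0, 0, 255, -0.025, 0, 0, 0, 0, 0, 255, -0.04, 0, 0, 0, 0, 0, 255, -0.055, 0, 0, 0, 0, 0, 255, -0.07, 0, 0, 0, 0, 0, 255, -0.085, 0, 0, 0, 0, 0, 255, -0.1, 0, 0, 0, 0, 0, 255, -0.1, 0, 0, 0, 0, 0, 255, -0.1, 0, 0, 0, 0, 0, 255])

```text
time: 9.0
tool_pos: [0.4455, 0.3192, 0.1005]
tcp_rot: [-1.409, 1.064, 1.411]
wrist_force: [-0.4, 0.3, -2.8]
width: 0.102
```

```bash
python3 - <<'E'
from h import *
from workcell import bot
s=bot.read_state(); print(s["tool_pos"],s["wrist_force"],s["torque"],s["width"])
a=np.radians(4.42);u=np.array([np.cos(a),np.sin(a)]);c=np.array([.54684,-.08566])
tgt=c-u*.018; print(tgt, rel(s,[*tgt,s["tool_pos"][2]],94.42))
c=bot.read_camera("side"); np.savez("side7.npz",**c)
f=cv2.resize(c["frame"][120:270,220:370,::-1],None,fx=4,fy=4,interpolation=2)
cv2.imwrite("pics/s8.png",f)
E
```

```text
[0.44554038 0.31919371 0.10052383] [-0.41111218  0.25340956 -2.80416927] [-0.08646357  0.035216   -0.00334293] 0.10200576638639834
[ 0.52889353 -0.08704721] (array([  -0.7,   31.1, -413.5]), array([11.48,  0.09, -0.  ]))
```

View pics/s8.png

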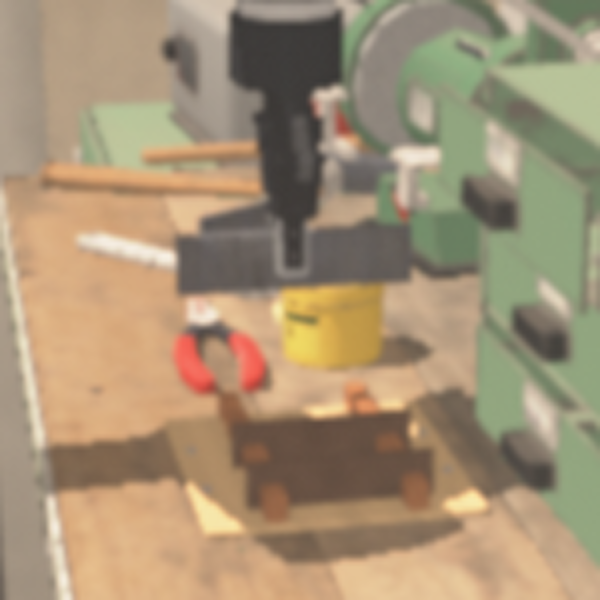

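The bar is held level at (290,258), and both short bars are still in the rack. Moving to above the jig, 28 mm behind the seat.

Call:
step_arm(targets=[0, 0.001, -0.01, 0.3, 0, 0, 255, 0, 0.002, -0.03, 0.8, 0, 0, 255, 0, 0.004, -0.058, 1.6, 0, 0, 255, 0, 0.007, -0.09, 2.5, 0, 0, 255, 0, 0.009, -0.122, 3.4, 0, 0, 255, 0, 0.011, -0.154, 4.3, 0, 0, 255, 0, 0.014, -0.186, 5.2, 0, 0, 255, 0, 0.016, -0.218, 6, 0, 0, 255, 0, 0.019, -0.25, 6.9, 0, 0, 255, 0, 0.021, -0.282, 7.8, 0, 0, 255, 0, 0.024, -0.314, 8.7, 0, 0, 255, 0, 0.026, -0.346, 9.6, 0, 0, 255, 0, 0.028, -0.376, 10.4, 0, 0, 255, 0, 0.03, -0.4, 11.1, 0, 0, 255, 0, 0.031, -0.4135, 11.48, 0, 0, 255, 0, 0.031, -0.4135, 11.48, 0, 0, 255, 0, 0.031, -0.4135, 11.48, 0, 0, 255])

```text
time: 11.18
tool_pos: [0.5288, -0.0864, 0.0998]
tcp_rot: [-1.264, 1.17, 1.267]
wrist_force: [0.4, 0.2, -4.0]
width: 0.101
```

```bash
python3 - <<'E'
from h import *
from workcell import bot
s=bot.read_state(); print(s["tool_pos"],s["wrist_force"],s["torque"],s["width"],s["q"])
print(rel(s,[.5289,-.0870,s["tool_pos"][2]],94.42))
for n in("top","side"):
    c=bot.read_camera(n); np.savez(f"{n}8.npz",**c)
f=cv2.resize(c["frame"][180:330,240:420,::-1],None,fx=4,fy=4,interpolation=2); cv2.imwrite("pics/s9.png",f)
f=cv2.resize(np.load("top8.npz")["frame"][180:320,320:460,::-1],None,fx=4,fy=4,interpolation=2); cv2.imwrite("pics/t9.png",f)
E
```

```text
[ 0.52878869 -0.08637054  0.09980984] [ 0.41038095  0.21700286 -3.97181984] [ 0.01039782  0.05347723 -0.03386545] 0.10054579125958203 [-0.20992369  0.10502087  2.0160479   0.00263334  1.02156996 -1.85921627]
(array([-0. , -0.1, -0.6]), array([-0.  ,  0.14, -0.02]))
```

View pics/s9.png

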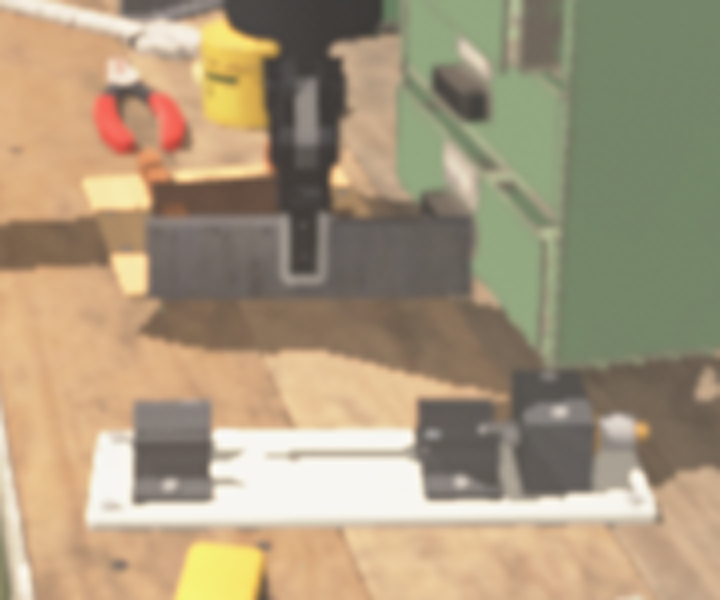

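View pics/t9.png

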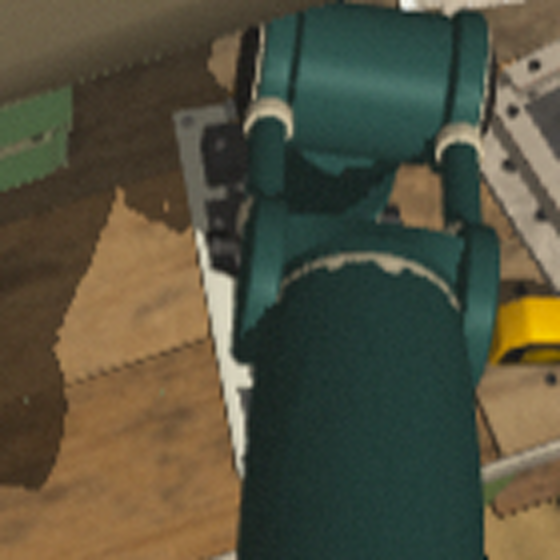

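```bash
python3 - <<'E'
from h import *
d=load("side8.npz"); C=cloud(d)
hsv=cv2.cvtColor(d["frame"],cv2.COLOR_RGB2HSV)
print(d["frame"][245,300:304], d["frame"][245,270:274],d["frame"][262,300])
a=np.radians(4.42);u=np.array([np.cos(a),np.sin(a)]);n=np.array([-u[1],u[0]]);c=np.array([.54684,-.08566])
for p in [(277.5,254),(358,253.7),(277.3,234.5),(358,233.8)]:
    for z in((.105,) if p[1]>245 else (.145,)):
        q=ray(d,p[0]-.5+.0,p[1]-.5,z); w=q[:2]-c; print(p,np.round(q,4),"jig xy",np.round([w@u*1000,w@n*1000],1))
v,uu=np.mgrid[238:250,282:305]; P=C[v,uu].reshape(-1,3); print("bar face depth jig y",np.median((P[:,:2]-c)@n)*1000)
v,uu=np.mgrid[238:250,325:352]; P=C[v,uu].reshape(-1,3); print(np.median((P[:,:2]-c)@n)*1000)
# expected projection of near face corners if centred
for x in(-.098,.062):
  for z in(.105,.145): print(x,z,np.round(proj(d,[*(c+u*x-n*.005),z]),1))
E
```

```text
[[114 105  99]
 [113 104  98]
 [108 100  93]
 [106  97  91]] [[247 232 172]
 [247 232 172]
 [247 231 171]
 [247 231 172]] [129 105  84]
(277.5, 254) [ 0.4537 -0.094   0.105 ] jig xy [-93.5  -1.1]
(358, 253.7) [ 0.6115 -0.0832  0.105 ] jig xy [64.7 -2.5]
(277.3, 234.5) [ 0.4539 -0.091   0.145 ] jig xy [-93.1   1.8]
(358, 233.8) [ 0.6102 -0.0777  0.145 ] jig xy [63.8  3. ]
bar face depth jig y -3.711708561620238
-3.623297649583742
-0.098 0.105 [274.6 254.3]
-0.098 0.145 [274.1 235.3]
0.062 0.105 [356.3 253.7]
0.062 0.145 [357.  234.8]
```

Side view: the held bar's lower corners at (277,254) and (358,254) put its centre at jig x≈-14.5 mm, so I'll move it 5 mm back. Lowering into the mouth of the guides.

Call:
step_arm(targets=[0, 0.003, -0.001, 0, 0, 0, 255, 0.005, 0.005, -0.001, 0, 0, 0, 255, 0.015, 0.005, -0.001, 0, 0, 0, 255, 0.028, 0.005, -0.001, 0, 0, 0, 255, 0.04, 0.005, -0.001, 0, 0, 0, 255, 0.05, 0.005, -0.001, 0, 0, 0, 255, 0.058, 0.005, -0.001, 0, 0, 0, 255, 0.062, 0.005, -0.001, 0, 0, 0, 255, 0.062, 0.005, -0.001, 0, 0, 0, 255, 0.062, 0.005, -0.001, 0, 0, 0, 255])

```text
time: 12.52
tool_pos: [0.5249, -0.0882, 0.0385]
tcp_rot: [-1.265, 1.17, 1.266]
wrist_force: [0.1, 0.6, -2.7]
width: 0.101
```

```bash
python3 - <<'E'
from h import *
from workcell import bot
s=bot.read_state(); print(s["tool_pos"],s["wrist_force"],s["torque"],s["width"])
print(rel(s,[.5289-.005,-.0870-.001,.003],94.42))
c=bot.read_camera("side"); np.savez("side9.npz",**c)
f=cv2.resize(c["frame"][230:320,255:410,::-1],None,fx=5,fy=5,interpolation=2); cv2.imwrite("pics/s10.png",f)
E
```

```text
[ 0.52485224 -0.08816925  0.03845675] [ 0.10403466  0.59432289 -2.69816038] [-0.01612628 -0.03280439 -0.02421   ] 0.101257768084894
(array([35.5,  1. ,  0.2]), array([0.  , 0.09, 0.06]))
```

View pics/s10.png

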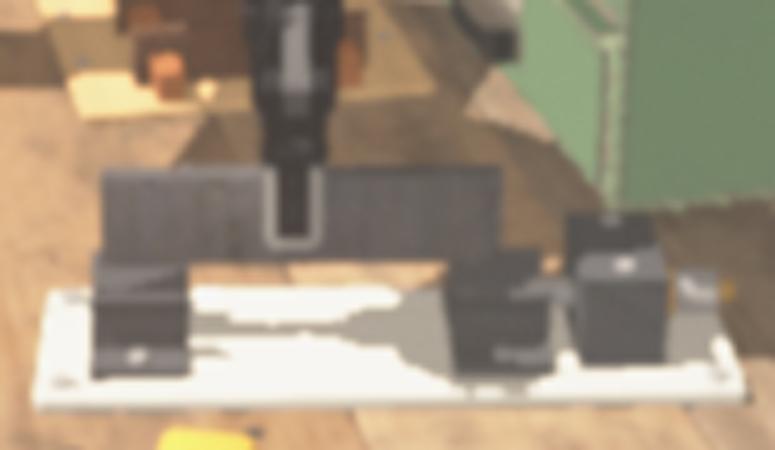

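The bar's ends, at columns 102 and 502, lie over both guide pairs, with its centre at about jig x=-20. Lowering slowly.

Call:
step_arm(targets=[0.004, 0, 0, 0, 0, 0, 255, 0.008, 0, 0, 0, 0, 0, 255, 0.012, 0, 0, 0, 0, 0, 255, 0.015, 0, 0, 0, 0, 0, 255, 0.015, 0, 0, 0, 0, 0, 255])

```text
time: 13.2
tool_pos: [0.524, -0.0879, 0.0226]
tcp_rot: [-1.264, 1.171, 1.267]
wrist_force: [-0.6, -0.3, -2.9]
width: 0.102
```

Call:
step_arm(targets=[0.003, 0, 0, 0, 0, 0, 255, 0.006, 0, 0, 0, 0, 0, 255, 0.008, 0, 0, 0, 0, 0, 255, 0.01, 0, 0, 0, 0, 0, 255, 0.01, 0, 0, 0, 0, 0, 255])

```text
time: 13.82
tool_pos: [0.5242, -0.088, 0.0128]
tcp_rot: [-1.264, 1.17, 1.267]
wrist_force: [-0.6, -0.4, -2.3]
width: 0.103
```

Call:
step_arm(targets=[0.003, 0, 0, 0, 0, 0, 255, 0.006, 0, 0, 0, 0, 0, 255, 0.008, 0, 0, 0, 0, 0, 255, 0.008, 0, 0, 0, 0, 0, 255])

```text
time: 14.32
tool_pos: [0.5241, -0.0879, 0.0047]
tcp_rot: [-1.264, 1.171, 1.267]
wrist_force: [-0.0, 0.8, -3.3]
width: 0.103
```

Call:
step_arm(targets=[0.001, 0, 0, 0, 0, 0, 255, 0.002, 0, 0, 0, 0, 0, 255, 0.002, 0, 0, 0, 0, 0, 255])

```text
time: 14.7
tool_pos: [0.5245, -0.088, 0.0031]
tcp_rot: [-1.265, 1.17, 1.266]
wrist_force: [-0.0, 0.2, -3.2]
width: 0.101
```

```bash
python3 - <<'E'
from h import *
from workcell import bot
s=bot.read_state(); print(s["tool_pos"],s["wrist_force"],s["torque"],s["width"])
c=bot.read_camera("side"); np.savez("side10.npz",**c)
f=cv2.resize(c["frame"][230:320,255:410,::-1],None,fx=5,fy=5,interpolation=2); cv2.imwrite("pics/s11.png",f)
E
```

```text
[ 0.52451644 -0.08801918  0.00308495] [-0.0250326   0.21849769 -3.1954345 ] [ 0.00280046 -0.07133182  0.02135736] 0.10146883337337809
```

View pics/s11.png

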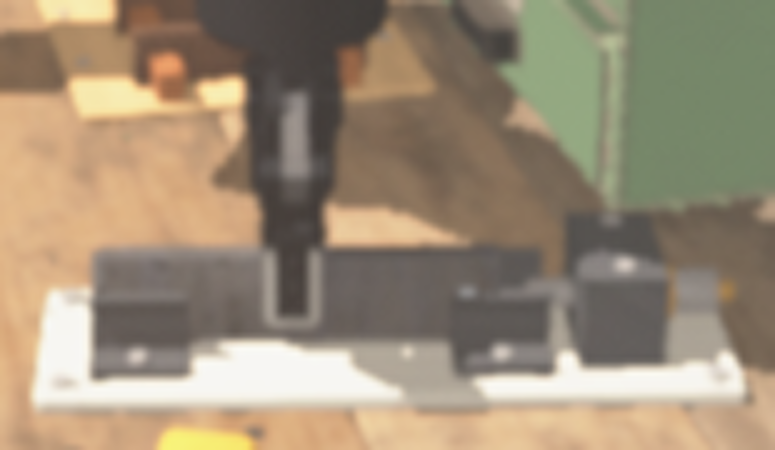

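The bar is in the slot between both guide pairs, and the plunger is still out at (545,290). The weight is still on the wrist, so I'll keep lowering until it touches the plate.

Call:
step_arm(targets=[0.0005, 0, 0, 0, 0, 0, 255, 0.001, 0, 0, 0, 0, 0, 255, 0.001, 0, 0, 0, 0, 0, 255])

```text
time: 15.12
tool_pos: [0.5245, -0.088, 0.003]
tcp_rot: [-1.265, 1.17, 1.267]
wrist_force: [-4.0, 0.3, 6.1]
width: 0.099
```

Call:
step_arm(targets=[0.0005, 0, 0, 0, 0, 0, 255, 0.001, 0, 0, 0, 0, 0, 255, 0.001, 0, 0, 0, 0, 0, 255])

```text
time: 15.5
tool_pos: [0.5245, -0.0881, 0.003]
tcp_rot: [-1.264, 1.17, 1.267]
wrist_force: [-6.7, 1.3, 12.7]
width: 0.107
```

The bar is down on the plate (Fz up to +12.7 N). I'll ease off the press a little, then push along the slot (tool -y) with a firmer grip.

Call:
step_arm(targets=[-0.001, 0, 0, 0, 0, 0, 255, -0.001, 0, 0, 0, 0, 0, 255, -0.001, -0.002, 0, 0, 0, 0, 255, -0.001, -0.005, 0, 0, 0, 0, 255, -0.001, -0.008, 0, 0, 0, 0, 255, -0.001, -0.01, 0, 0, 0, 0, 255, -0.001, -0.01, 0, 0, 0, 0, 255], squeeze=110)

```text
time: 16.38
tool_pos: [0.5331, -0.0875, 0.0031]
tcp_rot: [-1.264, 1.172, 1.269]
wrist_force: [-10.1, -0.2, 13.2]
width: 0.094
```

Call:
step_arm(targets=[0, -0.003, 0, 0, 0, 0, 255, 0, -0.006, 0, 0, 0, 0, 255, 0, -0.009, 0, 0, 0, 0, 255, 0, -0.012, 0, 0, 0, 0, 255, 0, -0.012, 0, 0, 0, 0, 255])

```text
time: 17.0
tool_pos: [0.5416, -0.0867, 0.003]
tcp_rot: [-1.26, 1.177, 1.274]
wrist_force: [-19.0, -2.8, 21.8]
width: 0.094
```

```bash
python3 - <<'E'
from h import *
from workcell import bot
s=bot.read_state(); print(s["tool_pos"],s["wrist_force"],s["torque"],s["width"])
c=bot.read_camera("side"); np.savez("side11.npz",**c)
f=cv2.resize(c["frame"][230:320,255:410,::-1],None,fx=5,fy=5,interpolation=2); cv2.imwrite("pics/s12.png",f)
E
```

```text
[ 0.54160074 -0.08666755  0.00300845] [-19.02229067  -2.82093744  21.84348538] [-0.28750237  2.31910533 -0.05056664] 0.0940345230246068
```

View pics/s12.png

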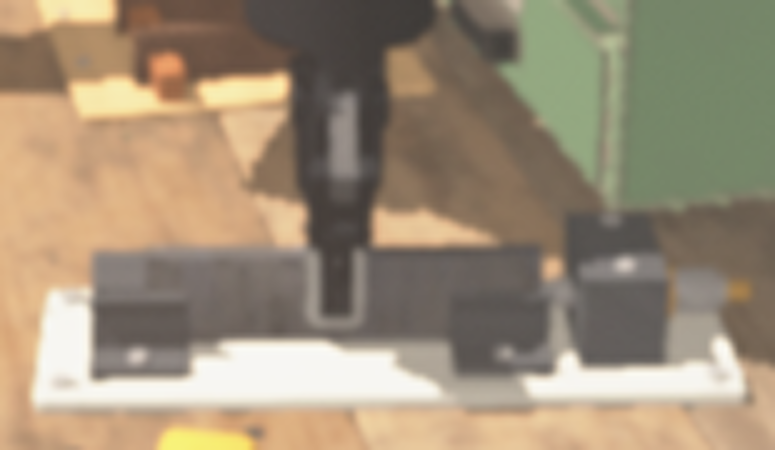

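The bar follows the fingers: its rear end moved from about column 102 to 148. The down force has grown to 22 N, so I'll raise 2 mm and continue.

Call:
step_arm(targets=[-0.001, 0, 0, 0, 0, 0, 255, -0.002, 0, 0, 0, 0, 0, 255, -0.002, -0.001, 0, 0, 0, 0, 255, -0.002, -0.003, 0, 0, 0, 0, 255, -0.002, -0.005, 0, 0, 0, 0, 255, -0.002, -0.005, 0, 0, 0, 0, 255])

```text
time: 17.8
tool_pos: [0.547, -0.0861, 0.0032]
tcp_rot: [-1.26, 1.176, 1.273]
wrist_force: [-12.8, -2.2, 7.2]
width: 0.099
```

Call:
step_arm(targets=[0, -0.001, 0, 0, 0, 0, 255, -0.0005, -0.003, 0, 0, 0, 0, 255, -0.0005, -0.005, 0, 0, 0, 0, 255, -0.0005, -0.005, 0, 0, 0, 0, 255])

```text
time: 18.3
tool_pos: [0.5514, -0.0857, 0.0033]
tcp_rot: [-1.26, 1.177, 1.274]
wrist_force: [-12.1, -1.1, 6.0]
width: 0.096
```

Call:
step_arm(targets=[0, -0.001, 0, 0, 0, 0, 255, 0, -0.002, 0, 0, 0, 0, 255, 0, -0.003, 0, 0, 0, 0, 255, 0, -0.003, 0, 0, 0, 0, 255])

```text
time: 18.8
tool_pos: [0.5537, -0.0855, 0.0033]
tcp_rot: [-1.259, 1.178, 1.275]
wrist_force: [-14.7, -3.1, 7.5]
width: 0.097
```

```bash
python3 - <<'E'
from h import *
from workcell import bot
s=bot.read_state(); print(s["tool_pos"],s["wrist_force"],s["torque"],s["width"])
c=bot.read_camera("side"); np.savez("side12.npz",**c)
f=cv2.resize(c["frame"][230:320,255:410,::-1],None,fx=5,fy=5,interpolation=2); cv2.imwrite("pics/s13.png",f)
E
```

```text
[ 0.55365914 -0.08553873  0.00328678] [-14.73307557  -3.08823786   7.5324488 ] [-0.39826244  1.71354386 -0.17709179] 0.09685658064001335
```

View pics/s13.png

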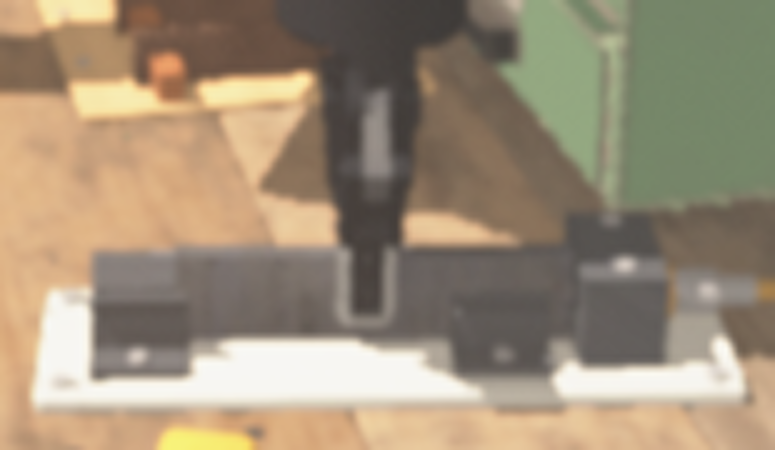

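The plunger's rear end now sticks out at (750,290) and the bar's end is close to the stop. Continuing until the force jumps.

Call:
step_arm(targets=[0, -0.001, 0, 0, 0, 0, 255, 0, -0.002, 0, 0, 0, 0, 255, 0, -0.002, 0, 0, 0, 0, 255, 0, -0.002, 0, 0, 0, 0, 255])

```text
time: 19.35
tool_pos: [0.5541, -0.0855, 0.0032]
tcp_rot: [-1.258, 1.18, 1.277]
wrist_force: [-19.5, -4.4, 12.3]
width: 0.095
```

Call:
step_arm(targets=[0, -0.001, 0, 0, 0, 0, 255, 0, -0.002, 0, 0, 0, 0, 255, 0, -0.002, 0, 0, 0, 0, 255, 0, -0.002, 0, 0, 0, 0, 255])

```text
time: 19.85
tool_pos: [0.554, -0.0854, 0.0032]
tcp_rot: [-1.256, 1.182, 1.281]
wrist_force: [-25.2, -4.8, 18.0]
width: 0.096
```

Call:
step_arm(targets=[0, -0.001, 0, 0, 0, 0, 255, 0, -0.002, 0, 0, 0, 0, 255, 0, -0.002, 0, 0, 0, 0, 255, 0, -0.002, 0, 0, 0, 0, 255])

```text
time: 20.35
tool_pos: [0.5539, -0.0854, 0.0031]
tcp_rot: [-1.254, 1.185, 1.284]
wrist_force: [-30.6, -3.6, 23.3]
width: 0.099
```

Call:
step_arm(targets=[-0.0005, 0, 0, 0, 0, 0, 255, -0.001, 0, 0, 0, 0, 0, 255, -0.001, 0, 0, 0, 0, 0, 255, -0.001, 0, 0, 0, 0, 0, 255])

```text
time: 20.85
tool_pos: [0.5539, -0.0854, 0.0031]
tcp_rot: [-1.254, 1.185, 1.284]
wrist_force: [-27.0, -4.9, 16.2]
width: 0.098
```

```bash
python3 - <<'E'
from h import *
from workcell import bot
s=bot.read_state(); print(s["tool_pos"],s["wrist_force"],s["torque"],s["width"],s["joint_vel"])
for n in("top","side"):
    c=bot.read_camera(n); np.savez(f"{n}13.npz",**c)
f=cv2.resize(c["frame"][240:315,265:415,::-1],None,fx=5.3,fy=5.3,interpolation=2); cv2.imwrite("pics/s14.png",f)
f=cv2.resize(np.load("top13.npz")["frame"][180:320,320:460,::-1],None,fx=4,fy=4,interpolation=2); cv2.imwrite("pics/t14.png",f)
f=c["frame"][100:400,200:500,::-1]; cv2.imwrite("pics/s15.png",cv2.resize(f,None,fx=2,fy=2))
E
```

```text
[ 0.55390802 -0.08536035  0.00314125] [-27.03580276  -4.89606113  16.16234663] [-0.88769298  3.48786418 -0.22235821] 0.09815925161169144 [-0.00040065  0.00036666 -0.00139972  0.00021323  0.00084869  0.00015719]
```

View pics/s14.png

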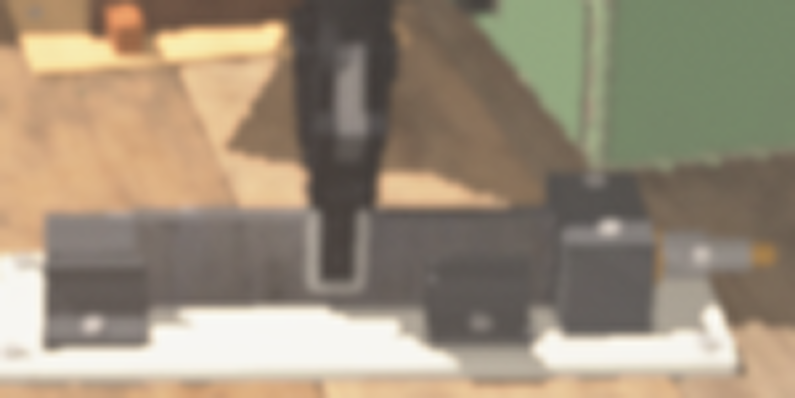

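View pics/t14.png

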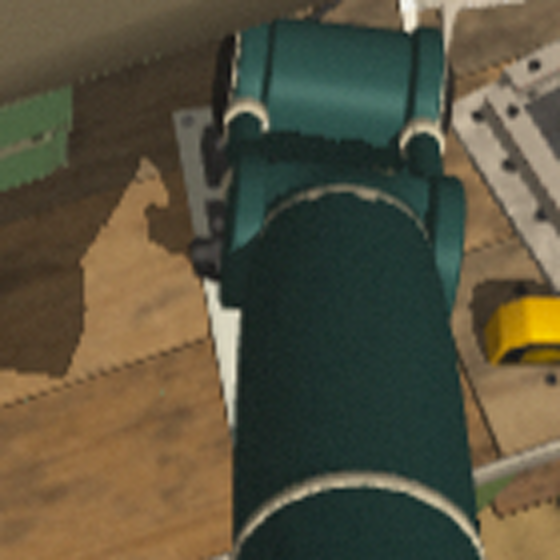

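View pics/s15.png

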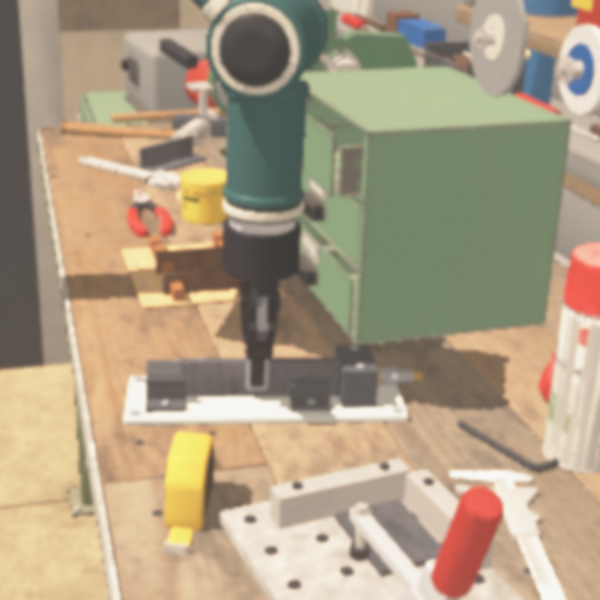

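The last pictures show the bar level on the plate with its front end at the stop block, at (555,235). The plunger's rear is fully out at (760,253), and the short bars, pot and tape are undisturbed. The TCP stayed at x=0.554 while the push force rose from 15 to 31 N, so the bar is hard against the stop. Handing in.

```bash
python3 - <<'E'
from workcell import bot
s=bot.read_state(); print(s["time"],s["tool_pos"],s["wrist_force"],s["width"])
print(bot.finish_job())
E
```

```text
20.95 [ 0.55387406 -0.085345    0.00312873] [-26.58227823  -6.07300365  16.07183141] 0.09507647417032658
the job is handed in; nothing more can be done
None
```

I took the long bar out of the rack and lowered it on edge into the jig slot about 30 mm behind the seat, with the plunger still out. I then pushed it along to the stop block and handed the job in at 21 s, with the grip and push still on. No verdict was reported.

**Checks that agreed**
- **Hard against the stop:** the bar moved 29.5 mm, then the TCP stayed at x ≈ 0.554 m while the push force rose from 15 to 31 N. I raised the arm 1 mm after that, and the push was about 27 N at hand-in.
- **On the plate:** the side picture shows the bar level on the plate, held down with about 16 N.
- **Plunger pressed in:** its rear end stands out behind the block in the side picture.
- **Other things:** the short bars, pot and tape measure look unmoved.

**Checks that disagreed or were not possible**
- **Fingertip position:** the side view showed the fingertips about 25 mm farther back than the stated tool data. My first close gripped only the top few millimetres of the bar, so I reopened and went about 25 mm lower before lifting.
- **Bar position in the gripper:** the side view put the bar about 3.5 mm farther forward than the commanded pose. I moved it back 5 mm before lowering.
- **View of the stop contact:** the arm hid the jig's slot from the top camera at the end. The contact therefore rests on the force, the travel and the side view.

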